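Sort rotor balance canisters by heft into sprung check wells

TASK

Two balance canisters that look exactly alike stand on the worktop: lift each by its knob, judge from its weight in the gripper whether it is hollow, filled or solid, and set it upright and gently into the matching well: hollow in the one-stud well, filled in the two-stud well, solid in the three-stud well (one well stays empty). Never load or press a well's sprung floor beyond its limit, 6 mm down per stud, so do not try canisters in the wells to find out. Let each canister rest free on its floor, do not tip the canisters over, and leave the beaker, marker and timer where they are.

Things in the scene. Friction and masses are not known exactly. Their poses are not given: they have to be found in the camera images.
- canister_a_mid (a point): centre of a closed aluminium canister: body 50 mm across, 50 mm high, with a 22 mm thick, 34 mm high knob on top (knob spans 8 to 42 mm above this point, underside 42 mm below). z is up its axis. It is hollow (0.14 kg), filled (0.34 kg) or solid (0.62 kg), each to 8 %, drawn afresh each time, outwardly all alike; the two differ in kind. The contents may shift 2 mm
- canister_b_mid (a point): centre of a closed aluminium canister: body 50 mm across, 50 mm high, with a 22 mm thick, 34 mm high knob on top (knob spans 8 to 42 mm above this point, underside 42 mm below). z is up its axis. It is hollow (0.14 kg), filled (0.34 kg) or solid (0.62 kg), each to 8 %, drawn afresh each time, outwardly all alike; the two differ in kind. The contents may shift 2 mm
- well_one_seat (a point): centre of the unloaded floor's top in the one-stud well (for hollow canisters), 30 mm above the worktop, on the axis of its upright bore (54 mm wide, mouth chamfered 3 mm, 60 mm above the worktop). Fixed dark grey block 90x80x60 mm; one bright 16 mm stud(s), 4 mm high, on the top's ledge on its -x side, towards the robot to 0.3 rad. The wells' places are shuffled
- well_two_seat (a point): centre of the unloaded floor's top in the two-stud well (for filled canisters), 30 mm above the worktop, on the axis of its upright bore (54 mm wide, mouth chamfered 3 mm, 60 mm above the worktop). Fixed dark grey block 90x80x60 mm; two bright 16 mm stud(s), 4 mm high, on the top's ledge on its -x side, towards the robot to 0.3 rad. The wells' places are shuffled
- well_three_seat (a point): centre of the unloaded floor's top in the three-stud well (for solid canisters), 30 mm above the worktop, on the axis of its upright bore (54 mm wide, mouth chamfered 3 mm, 60 mm above the worktop). Fixed dark grey block 90x80x60 mm; three bright 16 mm stud(s), 4 mm high, on the top's ledge on its -x side, towards the robot to 0.3 rad. The wells' places are shuffled
- well_one_floor (a joint): how far the sprung floor of the one-stud well is pushed down, m: 0 unloaded, at most 0.02; 0.4 N per mm after a first 0.2 N, damped (25 N s/m). Its own kind of canister sinks it about 3 mm; it must never be pushed past 6 mm.
- well_two_floor (a joint): how far the sprung floor of the two-stud well is pushed down, m: 0 unloaded, at most 0.02; 0.4 N per mm after a first 0.2 N, damped (25 N s/m). Its own kind of canister sinks it about 8 mm; it must never be pushed past 12 mm.
- well_three_floor (a joint): how far the sprung floor of the three-stud well is pushed down, m: 0 unloaded, at most 0.02; 0.4 N per mm after a first 0.2 N, damped (25 N s/m). Its own kind of canister sinks it about 15 mm; it must never be pushed past 18 mm.
- beaker: empty clear beaker, 58 mm across and 70 mm high, loose bystander; origin at the centre of its underside
- marker: marker pen with a red cap lying on the worktop, 126 mm long (along its y), 14 mm thick, loose bystander; origin under its middle
- timer: white bench timer lying flat, 66x66x16 mm, loose bystander between the canisters; origin at the centre of its underside
Not all that is in view belongs to the job. Leave any blue or purple look-alike of the part that bears well_three_seat alone.

How it is judged:
At the end, for the whole second after the job is handed in: each canister stands upright (within 0.12 rad) in the bore of the well of its kind, within 6 mm of its axis, and its own weight holds the sprung floor still at 1.8 to 6 mm (one-stud), 6 to 12 mm (two-stud) or 12 to 18 mm (three-stud) down (((horizontal distance between canister_a_mid and well_one_seat below 0.006 m and value of joint well_one_floor between 0.0018 and 0.006 m) or (horizontal distance between canister_a_mid and well_two_seat below 0.006 m and value of joint well_two_floor between 0.006 and 0.012 m) or (horizontal distance between canister_a_mid and well_three_seat below 0.006 m and value of joint well_three_floor between 0.012 and 0.018 m)) and angle between each of canister_a_mid, canister_b_mid's own z axis and vertical below 0.12 rad and ((horizontal distance between canister_b_mid and well_one_seat below 0.006 m and value of joint well_one_floor between 0.0018 and 0.006 m) or (horizontal distance between canister_b_mid and well_two_seat below 0.006 m and value of joint well_two_floor between 0.006 and 0.012 m) or (horizontal distance between canister_b_mid and well_three_seat below 0.006 m and value of joint well_three_floor between 0.012 and 0.018 m)) and velocity of joint well_one_floor between -0.005 and 0.005 m/s and velocity of joint well_two_floor between -0.005 and 0.005 m/s and velocity of joint well_three_floor between -0.005 and 0.005 m/s); the robot touches nothing.
It fails at once if the floor of the one-stud well is pushed down more than 6 mm (a canister too heavy for it, or pressed too hard) (value of joint well_one_floor above 0.006 m).
It fails at once if the floor of the two-stud well is pushed down more than 12 mm (a canister too heavy for it, or pressed too hard) (value of joint well_two_floor above 0.012 m).
It fails at once if the floor of the three-stud well is pushed down more than 18 mm (a canister too heavy for it, or pressed too hard) (value of joint well_three_floor above 0.018 m).
It fails at once if the beaker, the marker or the timer is moved more than 20 mm (distance of any of beaker, marker, timer from where it was at the start of the episode above 0.02 m).
It fails at once if a canister is tipped over (angle between any of canister_a_mid, canister_b_mid's own z axis and vertical above 0.8 rad).
It also fails if it takes over 64 s, if anything falls off the work surface, if the arm or the gripper's body presses on something with over 40 N, if the wrist force passes 120 N, or if a joint passes its speed limit or range.

ROBOT

A 6-joint arm with a two-finger parallel gripper is mounted at the origin on a cart in front of the work surface, level with it; the furniture and walls round the work are solid. World frame = base frame: x ahead of the robot, y to its left, z up, the work surface at z = 0. Lengths are in m, angles in rad, forces in N, time in s.
With the tool pointing down it reaches from about 0.25 to 0.775 m from the base axis. Payload 4 kg.
Tool frame: the origin (TCP) lies at the very end of the fingers, on their centre line; the grasp point (between the pads) lies 19 mm behind it; z points along the fingers, y is the direction in which the jaws open and shut (so a half turn about z gives the same grasp; the last joint's range is limited). The gripper opens to 85 mm and grips with 20 to 120 N. Pads are 22 mm wide; open, the fingers measure 114 mm over their backs; the gripper's body (76 mm by 85 mm) begins 54 mm behind the grasp point. The pads swing forward as they close: fully open they stand 13 mm farther back than shut.
Start: joints at [1.174, 0.087, 1.371, -0, 1.684, -0.103], TCP at [0.159, 0.526, 0.231] pointing down, gripper open.
Joint ranges: [-3.1, 3.1], [-0.76, 2.03], [0.27, 2.55], [-1.08, 4.22], [0.17, 2.65], [-2.57, 2.57]. Speed limits (rad/s): [2.79, 2.79, 3.14, 3.14, 3.14, 3.14].

INTERFACE

Orientations are given as a unit quaternion [w, x, y, z].
In Python, from station import manip gives the robot as it stands. The module is installed in compiled form; this text tells all that it offers.
- The arm moves only by the shell command python3 -m jog 'ROWS' [OPENING] [FORCE]. ROWS is JSON, a list of rows, each a list of 2 entries, a list of its own where there are three numbers: the shift along the tool's x, y, z in m, then the turn, a rotation vector about the tool's x, y, z in degrees. A call has 1 to 12 rows; each row shifts and turns the commanded pose from where the row before left it, along the tool's axes as they then stand; what a row does not reach is not made up. A row lasts 1/10 s, in which the tool goes at most 50 mm and 8.59 degrees, less where a joint would pass 70% of its speed; a pose out of reach is approached as far as the arm can. A call is refused whole if a number of a shift passes 0.05 or a number of a turn 8.59, either way. A call with a gripper value outside its range is refused whole. OPENING is the closure, from -1 (fully open) to 1 (shut), set as the call begins (- or left out, the last holds). The fingers move at their own pace and stop on an object; FORCE is the grip in N (left out, the last holds). Time passes only in rows, so rows that do not move let the fingers close. It gives the time, the measured TCP pose, the force and the opening at its end, in the units of the state.
- manip.observe(): the state, without advancing time (a new reading comes with each control period).
- manip.get_image(name): name is "scene" or "top" or "wrist"; returns the picture (420x560x3 uint8, red, green, blue); there is no depth.
- manip.camera_info(name): a dict with "vfov" (degrees; the focal length in pixels is half the picture's height over the tangent of half this angle, whatever the lens; pixels are square), "cx", "cy" (the principal point, pixels), "position" and "rotation" of the camera in the world; the wrist camera has in their place "tool_from_camera" (4x4, takes a point from camera to tool coordinates, whose origin is the TCP and whose axes are the flange's). Camera axes: x right, y up, looking along -z (the intrinsics and any distortion apply to the point x, -y, -z); pixel columns grow to the right and rows downward; lengths in m; the calibration is good to about 2 mm. The wrist camera is an equidistant fisheye: a pixel r from the principal point sees the ray r / f radians off the axis. A picture is of the moment at which its call begins: read the wrist's pose just before it. camera_info takes no time and is no camera call.
- manip.close_job(): hands the job in, once; it reports no verdict.
Trained networks look in the newest picture that a camera, given by its name, has taken for a name from the list of things; names that differ only in an ending like _2 or _b are one class to them, and where a whole thing is asked for, a point or a joint stands for the part that bears it (a point fixed in the world has none). Each returns a list of dicts, best first, with "p" (0 to 1); they miss things now and then, are a little off and sometimes report something else, mostly with a low value. They report only what shows in the picture. A call takes as long as a camera call. They do not tell look-alikes from the thing itself.
- manip.find_in(query, camera): "uv" ([column, row] in pixels, amid what is visible of it).
- manip.landmark_of(query, camera): "uv" ([column, row] in pixels: a listed point, or the origin of a listed thing).
The state is a dict: "time_s": time; "joint_positions": joint angles; "joint_velocities": joint speeds; "effort": joint torques, N m; "eef_pos": TCP position; "orientation": TCP orientation; "ft_force": force on the tool from outside, world axes, zero at the start; "wrist_torque": the same for the moment, N m; "finger_gap": opening from 0.0 (shut) to 1.0 (fully open).
Only numpy, scipy, OpenCV 4.12 (cv2) and the standard library are available. Lean on these libraries where they do the work, as an engineer would, in place of code of your own. Each camera call takes 0.05 s, during which the arm holds its last target.

## Working session

There is one attempt and no reset: what is moved stays moved. The work goes in short steps, Python scripts to look and compute and a shell command to move; the robot and the scene stay as the last step left them, time stands still between calls to the robot, and variables do not carry over. Pictures are saved under pics/ and viewed, and the job is handed in when it is done.

```bash
mkdir -p pics
python3 - <<'E'
from station import manip
import cv2,numpy as np
s=manip.observe()
print({k:np.round(v,3).tolist() for k,v in s.items()})
for c in("scene","top","wrist"):
    im=manip.get_image(c); cv2.imwrite(f"pics/{c}0.png",im[:,:,::-1])
    i=manip.camera_info(c); print(c,{k:np.round(v,4).tolist() for k,v in i.items() if not isinstance(v,str)})
E
```

```text
{'time_s': 0.0, 'joint_positions': [1.174, 0.088, 1.372, 0.0, 1.684, -0.103], 'joint_velocities': [-0.001, -0.001, 0.002, 0.001, 0.003, -0.001], 'effort': [0.002, -35.189, -31.326, -0.0, 0.011, -0.0], 'eef_pos': [0.159, 0.526, 0.23], 'orientation': [-0.0, 0.146, 0.989, -0.001], 'ft_force': [-0.848, 0.648, 0.353], 'wrist_torque': [-0.01, -0.017, -0.045], 'finger_gap': 0.995}
scene {'vfov': 49.0262, 'cx': 279.3021, 'cy': 209.2841, 'position': [-0.1978, -0.6044, 0.8914], 'rotation': [0.8289, 0.3602, -0.1665, -0.3944]}
top {'vfov': 47.3017, 'cx': 276.3679, 'cy': 215.9345, 'position': [0.3801, -0.0156, 1.3966], 'rotation': [0.7105, 0.0214, -0.0316, -0.7026]}
wrist {'vfov': 65.7065, 'cx': 279.3598, 'cy': 207.4995, 'tool_from_camera': [[0.0007, 0.9576, 0.2881, 0.0726], [1.0, -0.0007, -0.0003, -0.0006], [-0.0001, 0.2881, -0.9576, -0.142], [0.0, 0.0, 0.0, 1.0]]}
```

View pics/scene0.png

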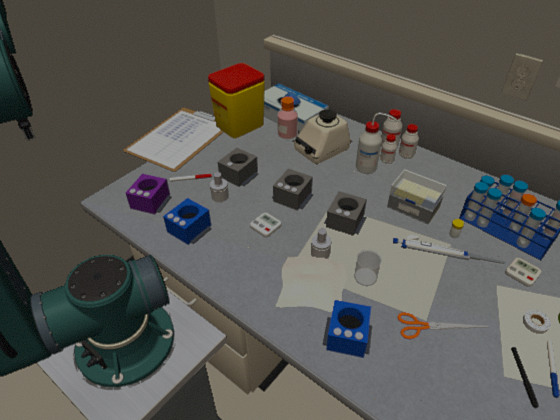

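View pics/top0.png

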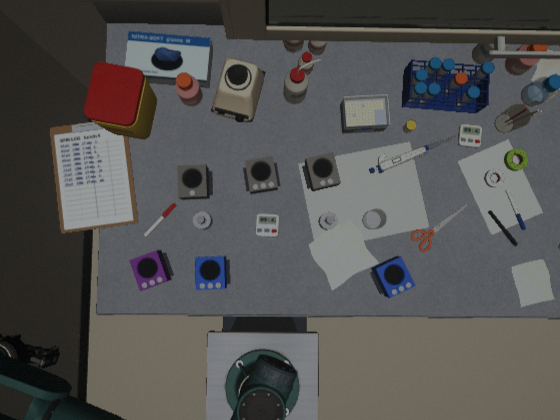

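Run:
```python
from station import manip
import numpy as np
for c in("scene","top"):
  for q in ("canister_a_mid","well_one_seat","well_two_seat","well_three_seat","beaker","marker","timer"):
    print(c,q,[(np.round(d["uv"],1).tolist(),round(d["p"],2)) for d in manip.landmark_of(q,c)][:6])
```

```text
scene canister_a_mid [([214.9, 185.6], 0.96), ([367.3, 281.9], 0.25)]
scene well_one_seat [([237.1, 163.8], 0.68)]
scene well_two_seat [([348.4, 213.3], 0.94)]
scene well_three_seat [([186.7, 224.5], 0.81), ([293.2, 187.6], 0.69), ([346.5, 324.8], 0.67), ([150.1, 187.7], 0.56)]
scene beaker [([365.6, 278.9], 0.61), ([348.4, 213.9], 0.6)]
scene marker [([191.6, 177.4], 0.65), ([237.0, 164.7], 0.34)]
scene timer [([264.6, 226.5], 0.86)]
top canister_a_mid [([205.1, 222.6], 0.79)]
top well_one_seat [([193.2, 176.8], 0.89)]
top well_two_seat []
top well_three_seat [([212.7, 266.3], 0.94), ([148.3, 268.6], 0.87), ([261.5, 173.3], 0.82), ([371.6, 219.3], 0.68), ([389.2, 275.6], 0.64)]
top beaker [([373.2, 218.7], 0.87)]
top marker [([157.1, 216.5], 0.54)]
top timer [([267.0, 222.6], 0.63)]
```

```bash
cat > h.py <<'E'
import numpy as np,cv2
from station import manip
from scipy.spatial.transform import Rotation as R
def rot(q): return R.from_quat([q[1],q[2],q[3],q[0]]).as_matrix()
def ray(c,uv,s=None):
    i=manip.camera_info(c); f=210/np.tan(np.radians(i["vfov"]/2))
    x=(uv[0]-i["cx"]);y=(uv[1]-i["cy"])
    if c=="wrist":
        r=np.hypot(x,y); th=r/f; k=np.sin(th)/max(r,1e-9)
        d=np.array([x*k,-y*k,-np.cos(th)])
        s=s or manip.observe(); T=np.array(i["tool_from_camera"]); Rw=rot(s["orientation"])
        return np.array(s["eef_pos"])+Rw@T[:3,3], Rw@T[:3,:3]@d
    rr=np.array(i["rotation"]); rr=rot(rr) if rr.size==4 else rr
    return np.array(i["position"]), rr@np.array([x/f,-y/f,-1])
def onz(c,uv,z,s=None):
    p,d=ray(c,uv,s); return p+d*(z-p[2])/d[2]
E
python3 - <<'E'
from h import *
t=cv2.imread("pics/top0.png");s=cv2.imread("pics/scene0.png")
a=cv2.resize(t[140:240,130:400],None,fx=2.9,fy=2.9,interpolation=3)
b=cv2.resize(s[140:260,190:390],None,fx=2.5,fy=2.5,interpolation=3)
cv2.imwrite("pics/c1.png",np.vstack([a,np.pad(b,((0,0),(0,a.shape[1]-b.shape[1]),(0,0)))]))
for n,uv,z in [("canL",(202,219.5),.084),("canR",(327.5,220),.084),("w1",(192,178),.06),("w3",(260.5,171.5),.06),("w2",(321.5,171),.06),("timer",(267,225),.016),("beaker",(373,218),.035),("blue",(210,270),.06),("mk",(160,219),.0)]:
    print(n,onz("top",uv,z).round(3))
for n,uv,z in [("canL",(217,178),.084),("canR",(320,234),.084),("w1",(238,159),.06),("w3",(293,182),.06),("w2",(348,207),.06)]:
    print(n,onz("scene",uv,z).round(3))
E
```

```text
canL [0.467 0.17  0.084]
canR [ 0.469 -0.175  0.084]
w1 [0.585 0.204 0.06 ]
w3 [0.606 0.012 0.06 ]
w2 [ 0.609 -0.16   0.06 ]
timer [ 0.458 -0.008  0.016]
beaker [ 0.48  -0.311  0.035]
blue [0.329 0.148 0.06 ]
mk [0.472 0.303 0.   ]
canL [0.452 0.159 0.084]
canR [ 0.456 -0.187  0.084]
w1 [0.574 0.196 0.06 ]
w3 [0.593 0.002 0.06 ]
w2 [ 0.602 -0.175  0.06 ]
```

View pics/c1.png

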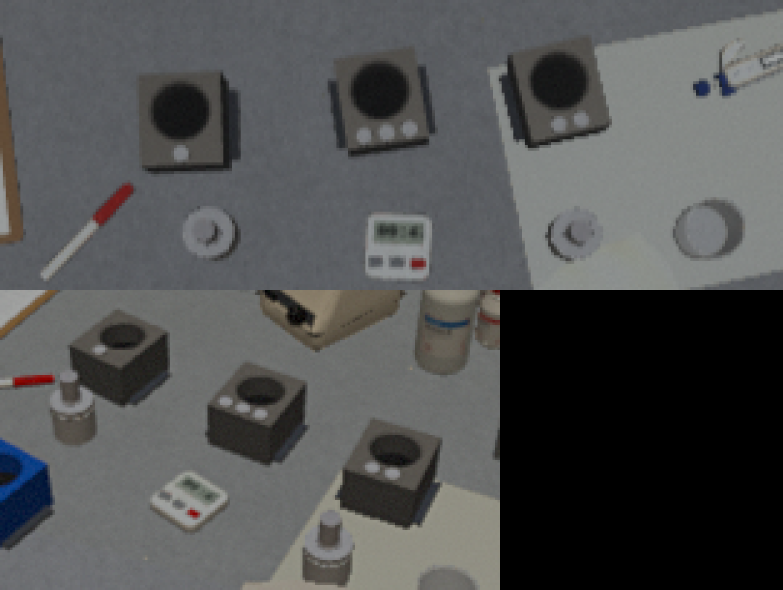

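```bash
python3 -m jog '[[[0,0,0],[0,0,-8.4]],[[0,0,0],[0,0,-8.4]],[[-0.034,-0.036,0],[0,0,0]],[[-0.034,-0.036,0],[0,0,0]],[[-0.034,-0.036,0],[0,0,0]],[[-0.034,-0.036,0],[0,0,0]],[[-0.034,-0.036,0],[0,0,0]],[[-0.034,-0.036,0],[0,0,0]],[[-0.034,-0.036,0],[0,0,0]],[[-0.034,-0.036,0],[0,0,0]],[[-0.034,-0.036,0],[0,0,0]],[[-0.034,-0.036,0],[0,0,0]]]'
python3 -m jog '[[[0,0,0],[0,0,0]],[[0,0,0],[0,0,0]]]'
python3 - <<'E'
from h import *
s=manip.observe(); im=manip.get_image("wrist"); cv2.imwrite("pics/w1.png",im[:,:,::-1])
print(s["eef_pos"],s["orientation"],s["joint_positions"])
for q,z in (("canister_a_mid",.042),("well_one_seat",.03),("well_three_seat",.03)):
    for d in manip.landmark_of(q,"wrist")[:3]: print(q,np.round(d["uv"],1),round(d["p"],2),onz("wrist",d["uv"],z,s).round(4))
E
```

```text
time_s: 2.05
eef_pos: [0.5002, 0.1645, 0.2316]
orientation: [0.0, 0.0, 1.0, 0.0]
ft_force: [-0.5, 1.3, -0.5]
finger_gap: 1.001
time_s: 2.25
eef_pos: [0.4994, 0.1654, 0.231]
orientation: [-0.001, 0.002, 1.0, 0.0]
ft_force: [-1.2, -0.0, -0.3]
finger_gap: 0.994
[0.49942729 0.16541751 0.23095395] [-5.73356016e-04  1.58389352e-03  9.99998554e-01  2.32103698e-04] [ 2.11618994e-01  3.46631252e-02  1.42682714e+00  7.00590796e-04
  1.68112489e+00 -1.35593276e+00]
canister_a_mid [283.7 154.5] 0.85 [0.4695 0.1693 0.042 ]
canister_a_mid [ 20.1 170.1] 0.66 [ 0.4738 -0.1758  0.042 ]
canister_a_mid [138.4 144.1] 0.39 [0.454  0.0124 0.042 ]
well_one_seat [308.3 250. ] 0.96 [0.581  0.1981 0.03  ]
well_three_seat [156.3 266.8] 0.93 [0.6061 0.0116 0.03  ]
well_three_seat [419.   39.4] 0.63 [0.3366 0.3191 0.03  ]
well_three_seat [262.8  23. ] 0.59 [0.3293 0.148  0.03  ]
```

View pics/w1.png

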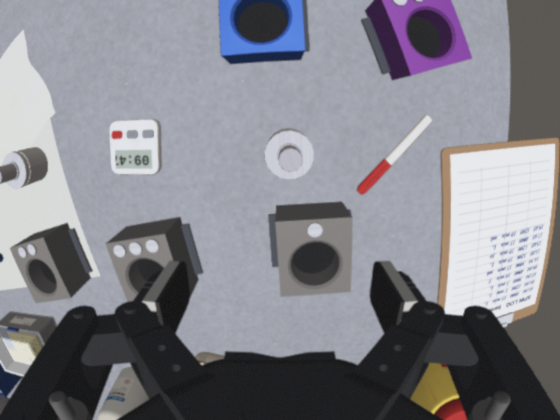

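```bash
cat >> h.py <<'E'
def proj(P,s):
    i=manip.camera_info("wrist"); f=210/np.tan(np.radians(i["vfov"]/2)); T=np.array(i["tool_from_camera"]); Rw=rot(s["orientation"])
    P=np.atleast_2d(P); pt=(P-np.array(s["eef_pos"]))@Rw; pc=(pt-T[:3,3])@T[:3,:3]
    x,y,z=pc[:,0],-pc[:,1],-pc[:,2]; rr=np.hypot(x,y); th=np.arctan2(rr,z)
    return np.c_[i["cx"]+f*th*x/rr,i["cy"]+f*th*y/rr]
def circ(x,y,z,r):
    a=np.linspace(0,2*np.pi,72); return np.c_[x+r*np.cos(a),y+r*np.sin(a),a*0+z]
def over(im,circles,s,box,k,name,rgb=True):
    u0,v0,u1,v1=box; o=cv2.resize(im[v0:v1,u0:u1,::-1] if rgb else im[v0:v1,u0:u1],None,fx=k,fy=k,interpolation=cv2.INTER_CUBIC)
    cols=[(0,0,255),(0,255,0),(255,255,0),(255,0,255)]
    for n,c in enumerate(circles):
        p=(proj(circ(*c),s)-[u0,v0]+.5)*k
        cv2.polylines(o,[np.round(p).astype(int)],True,cols[n%4],1)
    cv2.imwrite(name,o)
E
python3 - <<'E'
from h import *
im=cv2.imread("pics/w1.png")
s={"eef_pos":[0.49943,0.16542,0.23095],"orientation":[-5.7336e-04,1.58389e-03,9.99998554e-01,2.321e-04]}
over(im,[(.4695,.169,.084,.011),(.4695,.169,.05,.025),(.581,.198,.06,.030),(.581,.198,.06,.027)],s,(220,110,380,310),3,"pics/o1.png",False)
E
```

```text
(no output)
```

View pics/o1.png

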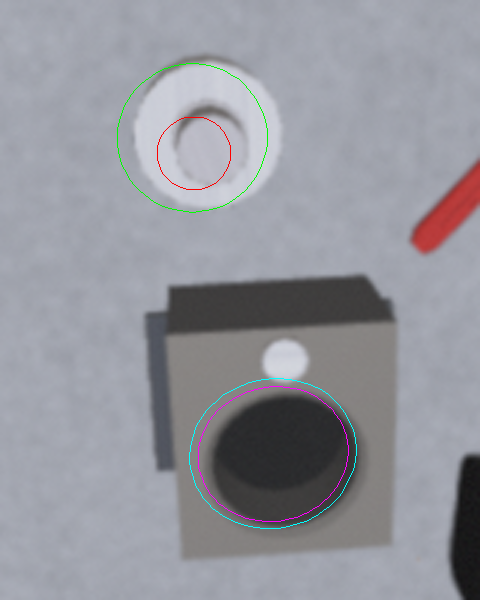

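Run:
```python
from h import *
im=cv2.imread("pics/w1.png")
s={"eef_pos":[0.49943,0.16542,0.23095],"orientation":[-5.7336e-04,1.58389e-03,9.99998554e-01,2.321e-04]}
over(im,[(.469,.173,.084,.011),(.469,.173,.05,.025),(.582,.202,.06,.030),(.582,.202,.06,.027),(.606,.0145,.06,.03),(.606,.0145,.06,.027)],s,(110,110,380,310),2.9,"pics/o2.png",False)
```

```text
(no output)
```

View pics/o2.png

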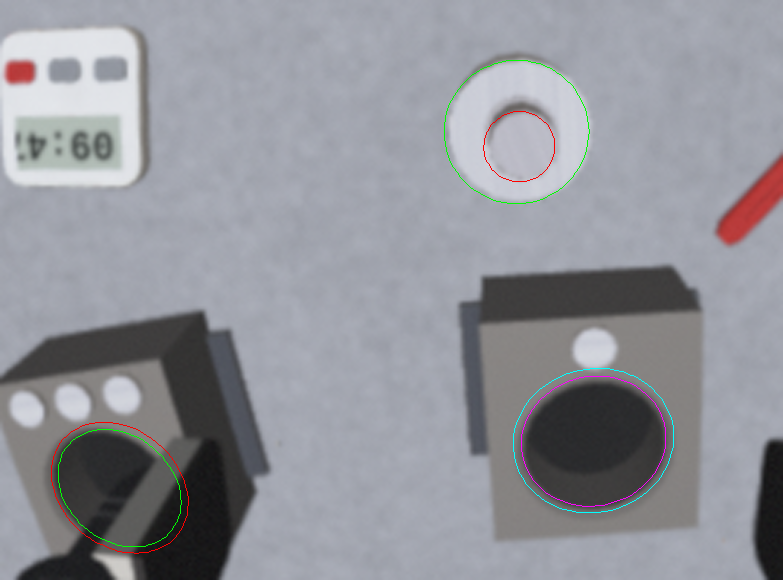

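```bash
python3 -m jog '[[[0.01,0.0025,0.04],[0,0,0]],[[0.01,0.0025,0.04],[0,0,0]],[[0.01,0.0025,0.04],[0,0,0]],[[0,0,0.03],[0,0,0]],[[0,0,0.025],[0,0,0]],[[0,0,0],[0,0,0]],[[0,0,0],[0,0,0]]]'
python3 - <<'E'
from h import *
s=manip.observe(); im=manip.get_image("wrist")
print(s["eef_pos"],s["orientation"])
over(im,[(.469,.173,.084,.011),(.469,.173,.05,.025)],s,(140,40,420,260),2.8,"pics/o3.png")
E
```

```text
time_s: 3.15
eef_pos: [0.4687, 0.1747, 0.0569]
orientation: [0.0, -0.001, 1.0, 0.0]
ft_force: [1.0, -0.3, -0.1]
finger_gap: 0.998
[0.46871982 0.17469632 0.05687874] [ 7.66790304e-05 -6.03258300e-04  9.99999810e-01  1.00970711e-04]
```

View pics/o3.png

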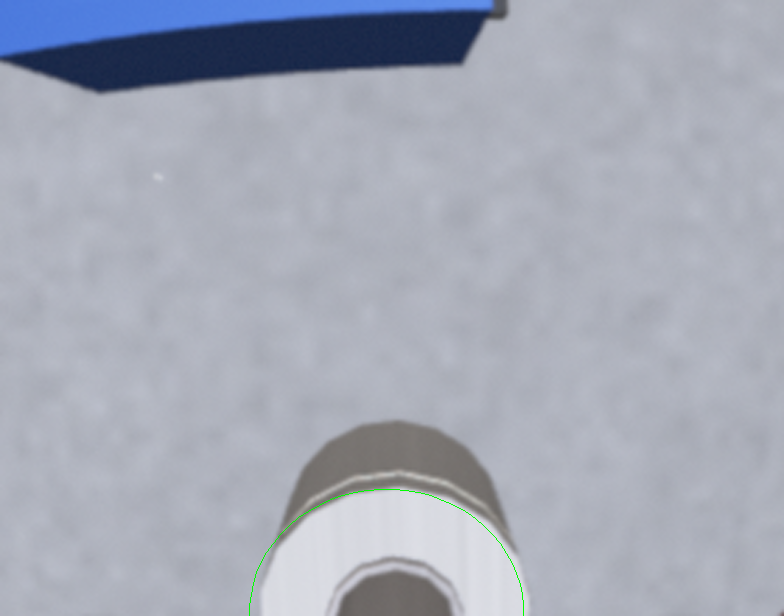

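```bash
python3 -m jog '[[[0,0,0],[0,0,0]],[[0,0,0],[0,0,0]],[[0,0,0],[0,0,0]],[[0,0,0],[0,0,0]],[[0,0,0],[0,0,0]],[[0,0,0],[0,0,0]],[[0,0,0],[0,0,0]],[[0,0,0],[0,0,0]]]' 1 60
python3 - <<'E'
from h import *
F=[]
for i in range(4):
    manip.get_image("wrist"); s=manip.observe(); F.append(np.r_[s["ft_force"],s["eef_pos"],s["finger_gap"]])
print(np.mean(F,0).round(4),np.std(F,0).round(4))
E
python3 -m jog '[[[0,0,-0.01],[0,0,0]],[[0,0,-0.02],[0,0,0]],[[0,0,-0.03],[0,0,0]],[[0,0,-0.02],[0,0,0]],[[0,0,0],[0,0,0]],[[0,0,0],[0,0,0]],[[0,0,0],[0,0,0]]]'
python3 - <<'E'
from h import *
F=[]
for i in range(12):
    im=manip.get_image("wrist"); s=manip.observe(); F.append(np.r_[s["ft_force"],s["wrist_torque"],s["eef_pos"],s["finger_gap"]])
print(np.mean(F,0).round(4),np.std(F,0).round(4)); print(s["effort"].round(2) if hasattr(s["effort"],"round") else s["effort"])
cv2.imwrite("pics/w2.png",im[:,:,::-1])
E
```

```text
time_s: 4.0
eef_pos: [0.4694, 0.174, 0.0568]
orientation: [0.0, 0.0, 1.0, 0.0]
ft_force: [-0.4, 1.6, 3.3]
finger_gap: 0.237
[-0.3818  1.4015  4.4858  0.4694  0.174   0.0568  0.236 ] [0.4762 0.5561 0.5789 0.     0.     0.     0.0027]
time_s: 4.9
eef_pos: [0.4676, 0.1733, 0.1339]
orientation: [-0.002, 0.0, 1.0, -0.001]
ft_force: [0.3, -0.2, -3.6]
finger_gap: 0.237
[ 1.0690e-01 -1.3630e-01 -3.6405e+00 -1.0700e-02 -1.0600e-02  1.8000e-03
  4.6860e-01  1.7360e-01  1.3540e-01  2.3690e-01] [4.970e-01 5.434e-01 4.219e-01 2.570e-02 3.900e-02 2.050e-02 5.000e-04
 2.000e-04 9.000e-04 2.200e-03]
[-0.000e+00 -3.249e+01 -3.180e+01  0.000e+00  1.000e-02  0.000e+00]
```

View pics/w2.png

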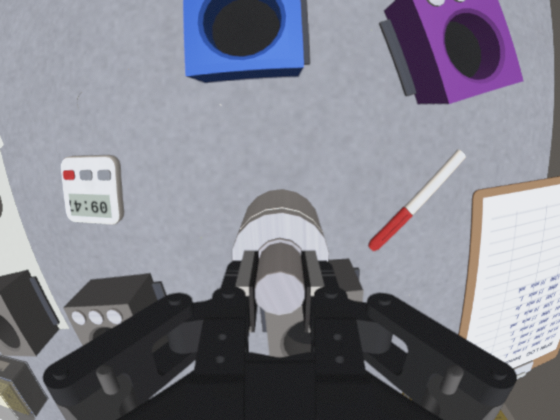

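```bash
python3 -m jog '[[[0,-0.01,-0.02],[0,0,0]],[[-0.01,-0.02,-0.02],[0,0,0]],[[-0.02,-0.03,-0.02],[0,0,0]],[[-0.025,-0.035,-0.014],[0,0,0]],[[-0.025,-0.035,-0.01],[0,0,0]],[[-0.025,-0.035,0],[0,0,0]],[[-0.02,-0.035,0],[0,0,0]],[[-0.016,-0.023,0],[0,0,0]],[[-0.01,-0.01,0],[0,0,0]],[[0,0,0],[0,0,0]],[[0,0,0],[0,0,0]],[[0,0,0],[0,0,0]]]'
python3 - <<'E'
from h import *
F=[]
for i in range(6):
    im=manip.get_image("wrist"); s=manip.observe(); F.append(np.r_[s["ft_force"],s["eef_pos"],s["finger_gap"]])
m=np.mean(F,0);print(m.round(4)); s["eef_pos"]=m[3:6]; print(s["orientation"])
x,y,z=m[3:6]; dz=.05-.056
over(im,[(x-.0005,y,z+.084-.056,.011),(x-.0005,y,z+dz,.025),(.607,-.163,.06,.03),(.607,-.163,.06,.027),(.606,.0145,.06,.03),(.606,.0145,.06,.027)],s,(80,120,480,320),2,"pics/o4.png")
for d in manip.landmark_of("well_two_seat","wrist")[:3]: print(np.round(d["uv"],1),round(d["p"],2),onz("wrist",d["uv"],.03,s).round(4))
E
```

```text
time_s: 6.7
eef_pos: [0.6194, -0.0577, 0.2205]
orientation: [-0.0, -0.001, 1.0, 0.0]
ft_force: [-0.9, 0.3, -2.6]
finger_gap: 0.237
[-0.2963  0.0046 -3.4193  0.6196 -0.0582  0.2207  0.2372]
[ 1.95536303e-04 -1.63018735e-04  9.99999967e-01  3.46579776e-05]
[178.4 181.3] 0.56 [ 0.6175 -0.1678  0.03  ]
```

View pics/o4.png

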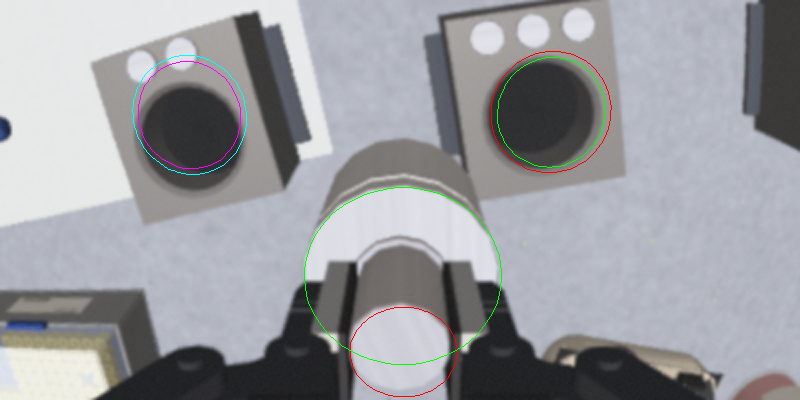

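Run:
```python
from h import *
im=manip.get_image("wrist")
s=manip.observe(); s["eef_pos"]=np.array([.6196,-.0582,.2207]); s["orientation"]=[0,0,1,0]
x,y,z=s["eef_pos"]
c=[(x-.0005,y,z+.028,.011),(x-.0015,y,z-.006,.025),(.6165,-.1625,.06,.03),(.6165,-.1625,.06,.027),(.606,.0125,.06,.03),(.606,.0125,.06,.027)]
over(im,c,s,(140,150,220,230),4.5,"pics/a.png");over(im,c,s,(310,130,400,220),4,"pics/b.png");over(im,c,s,(220,180,340,330),4,"pics/c.png")
a,b,cc=[cv2.imread(f"pics/{n}.png") for n in "abc"]
l=np.vstack([a,b[:,:360]][:1]+[b[:240]]) 
h=600; l=np.pad(l,((0,h-l.shape[0]),(0,0),(0,0)))
cv2.imwrite("pics/o5.png",np.hstack([np.vstack([a,b])[:600] if False else l,cc[:600,:440]]))
```

```text
(no output)
```

View pics/o5.png

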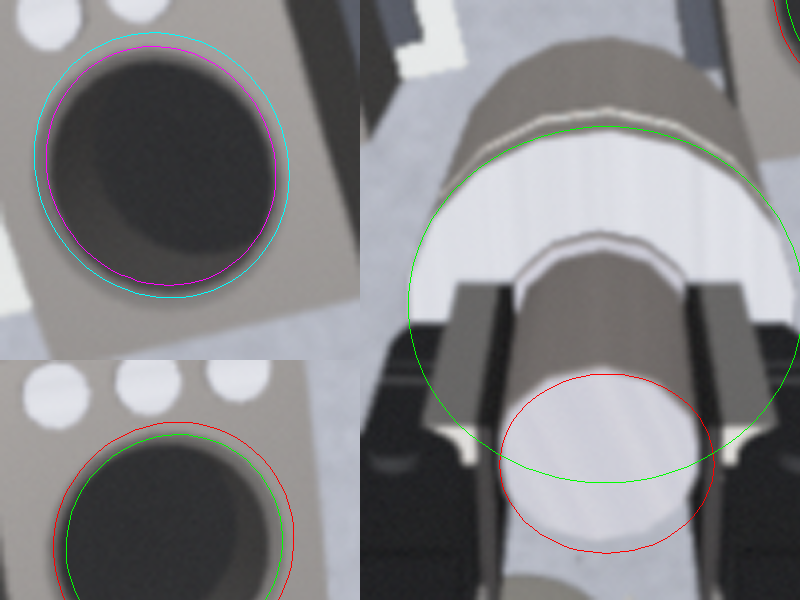

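```bash
python3 -m jog '[[[0,-0.01,0],[0,0,0]],[[0,-0.02,0],[0,0,0]],[[0.0016,-0.03,0],[0,0,0]],[[0,-0.025,0.02],[0,0,0]],[[0,-0.015,0.025],[0,0,0]],[[0,-0.004,0.02],[0,0,0]],[[0,0,0.01],[0,0,0]],[[0,0,0],[0,0,0]],[[0,0,0],[0,0,0]],[[0,0,0],[0,0,0]]]'
python3 - <<'E'
from h import *
F=[]
for i in range(4):
    im=manip.get_image("wrist"); s=manip.observe(); F.append(np.r_[s["ft_force"],s["eef_pos"],s["finger_gap"]])
m=np.mean(F,0);print(m.round(4)); s["eef_pos"]=m[3:6]; s["orientation"]=[0,0,1,0]
x,y,z=m[3:6]
over(im,[(x-.0006,y,z+.028,.011),(x-.0006,y,z-.006,.025),(.618,-.162,.06,.03),(.618,-.162,.06,.027)],s,(160,140,400,320),3.3,"pics/o6.png")
cv2.imwrite("pics/w3.png",im[:,:,::-1])
E
```

```text
time_s: 8.1
eef_pos: [0.6193, -0.1632, 0.1474]
orientation: [0.002, -0.0, 1.0, -0.001]
ft_force: [0.6, 0.4, -2.6]
finger_gap: 0.236
[-0.07   -0.4475 -3.6594  0.6191 -0.1631  0.147   0.2351]
```

View pics/o6.png

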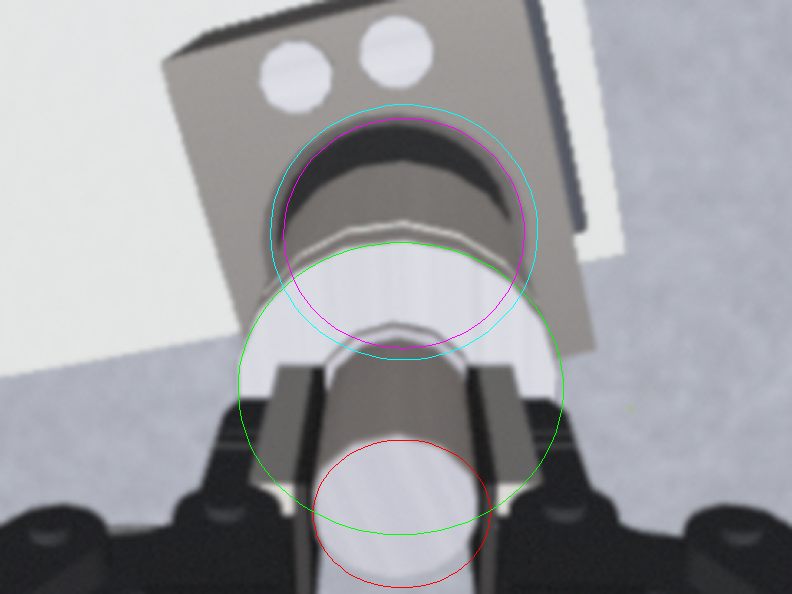

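```bash
python3 -m jog '[[[0,0,0.01],[0,0,0]],[[0,0,0.01],[0,0,0]],[[0,0,0.008],[0,0,0]],[[0,0,0.006],[0,0,0]],[[0,0,0.004],[0,0,0]],[[0,0,0.002],[0,0,0]],[[0,0,0],[0,0,0]]]'
python3 -m jog '[[[0,0,0.004],[0,0,0]],[[0,0,0.004],[0,0,0]],[[0,0,0],[0,0,0]],[[0,0,0],[0,0,0]]]'
```

```text
time_s: 9.0
eef_pos: [0.6208, -0.1639, 0.1062]
orientation: [0.004, 0.0, 1.0, -0.001]
ft_force: [5.7, -0.4, -0.1]
finger_gap: 0.233
time_s: 9.4
eef_pos: [0.6206, -0.1639, 0.0972]
orientation: [0.003, 0.0, 1.0, -0.001]
ft_force: [5.7, -0.5, -1.3]
finger_gap: 0.235
```

```bash
python3 -m jog '[[[-0.0025,0,0],[0,0,0]],[[0,0,0],[0,0,0]],[[0,0,0],[0,0,0]],[[0,0,0],[0,0,0]]]'
python3 - <<'E'
from h import *
F=[]
for i in range(6):
    im=manip.get_image("wrist"); s=manip.observe(); F.append(np.r_[s["ft_force"],s["eef_pos"],s["finger_gap"]])
m=np.mean(F,0);print(m.round(4))
cv2.imwrite("pics/w4.png",cv2.resize(im[100:340,120:440,::-1],None,fx=2.4,fy=2.4))
E
```

```text
time_s: 9.8
eef_pos: [0.6211, -0.1637, 0.0968]
orientation: [0.0, 0.0, 1.0, -0.0]
ft_force: [4.3, -1.9, -3.7]
finger_gap: 0.233
[ 4.9665 -2.1418 -3.7043  0.6211 -0.1637  0.0969  0.2366]
```

View pics/w4.png

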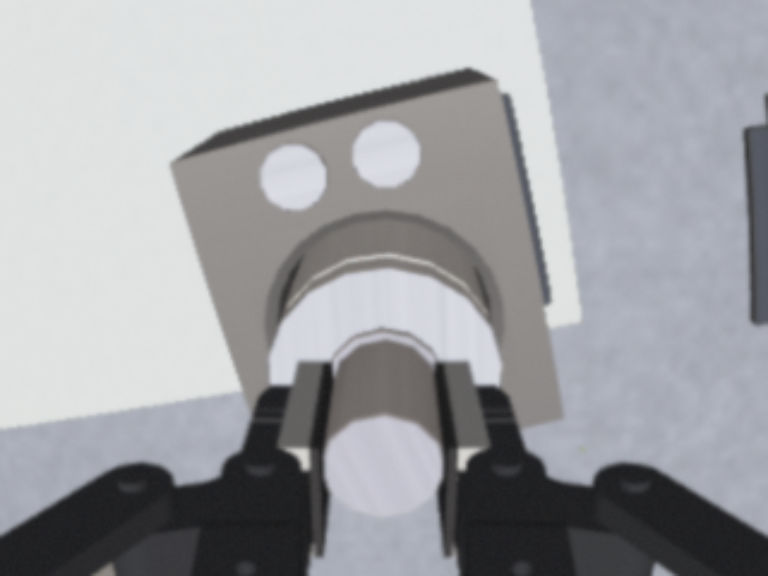

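```bash
python3 -m jog '[[[-0.0025,-0.001,0],[0,0,0]],[[0,0,0],[0,0,0]],[[0,0,0],[0,0,0]],[[0,0,0],[0,0,0]]]'
python3 - <<'E'
from h import *
F=[]
for i in range(4):
    im=manip.get_image("wrist"); s=manip.observe(); F.append(np.r_[s["ft_force"],s["wrist_torque"],s["eef_pos"],s["finger_gap"]])
m=np.mean(F,0);print(m.round(4))
E
```

```text
time_s: 10.5
eef_pos: [0.6224, -0.1639, 0.0965]
orientation: [-0.001, 0.0, 1.0, 0.001]
ft_force: [0.6, -0.0, -3.3]
finger_gap: 0.239
[ 2.3680e-01 -3.6880e-01 -3.4172e+00 -2.4000e-03 -6.6500e-02  7.4000e-03
  6.2260e-01 -1.6400e-01  9.6800e-02  2.3700e-01]
```

```bash
python3 -m jog '[[[-0.001,0,0.003],[0,0,0]],[[0,0,0.003],[0,0,0]],[[0,0,0.002],[0,0,0]],[[0,0,0],[0,0,0]],[[0,0,0],[0,0,0]]]'
python3 -m jog '[[[0,0,0.002],[0,0,0]],[[0,0,0.002],[0,0,0]],[[0,0,0],[0,0,0]],[[0,0,0],[0,0,0]]]'
python3 - <<'E'
from h import *
F=[]
for i in range(4):
    im=manip.get_image("wrist"); s=manip.observe(); F.append(np.r_[s["ft_force"],s["wrist_torque"],s["eef_pos"],s["finger_gap"]])
m=np.mean(F,0);print(m.round(4))
E
```

```text
time_s: 11.2
eef_pos: [0.6242, -0.1643, 0.0891]
orientation: [-0.0, 0.0, 1.0, 0.0]
ft_force: [-0.4, -0.5, -3.8]
finger_gap: 0.236
time_s: 11.6
eef_pos: [0.6244, -0.1644, 0.0854]
orientation: [0.0, 0.0, 1.0, -0.0]
ft_force: [0.5, -0.1, -2.0]
finger_gap: 0.234
[-0.0193 -0.4041 -2.4525 -0.0393 -0.0606  0.0152  0.6244 -0.1644  0.0855
  0.2375]
```

```bash
python3 -m jog '[[[0,0,0.002],[0,0,0]],[[0,0,0.002],[0,0,0]],[[0,0,0.001],[0,0,0]],[[0,0,0],[0,0,0]],[[0,0,0],[0,0,0]]]'
python3 - <<'E'
from h import *
F=[]
for i in range(4):
    im=manip.get_image("wrist"); s=manip.observe(); F.append(np.r_[s["ft_force"],s["wrist_torque"],s["eef_pos"],s["finger_gap"]])
m=np.mean(F,0);print(m.round(4))
E
```

```text
time_s: 12.3
eef_pos: [0.6243, -0.1644, 0.0805]
orientation: [0.0, 0.0, 1.0, -0.0]
ft_force: [-1.2, -0.3, 0.6]
finger_gap: 0.238
[-1.4229 -0.317   0.0386 -0.0528  0.1353  0.0075  0.6243 -0.1644  0.0805
  0.2369]
```

```bash
python3 -m jog '[[[0,0,0],[0,0,0]],[[0,0,0],[0,0,0]],[[0,0,0],[0,0,0]],[[0,0,0],[0,0,0]],[[0,0,-0.01],[0,0,0]],[[0,0,-0.03],[0,0,0]],[[0,0,-0.04],[0,0,0]],[[0,0,-0.03],[0,0,0]],[[0,0,0],[0,0,0]],[[0,0,0],[0,0,0]]]' -1
python3 - <<'E'
from h import *
F=[]
for i in range(3):
    im=manip.get_image("wrist"); s=manip.observe(); F.append(np.r_[s["ft_force"],s["eef_pos"],s["finger_gap"]])
m=np.mean(F,0);print(m.round(4)); s["eef_pos"]=m[3:6]; s["orientation"]=[0,0,1,0]
cv2.imwrite("pics/w5.png",im[:,:,::-1])
x,y=m[3:5]
over(im,[(.621,-.1635,.06,.03),(.6225,-.164,.072,.025),(.6225,-.164,.106,.011)],s,(180,80,380,320),2.5,"pics/o7.png")
E
```

```text
time_s: 13.5
eef_pos: [0.6248, -0.1645, 0.1922]
orientation: [0.002, 0.0, 1.0, -0.0]
ft_force: [0.6, 0.5, -1.0]
finger_gap: 0.997
[-0.8473 -0.0238 -0.3065  0.6237 -0.1641  0.1891  0.9994]
```

View pics/o7.png

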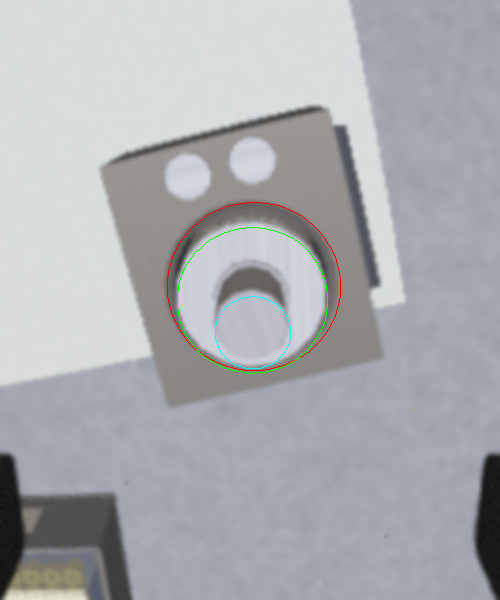

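View pics/w5.png

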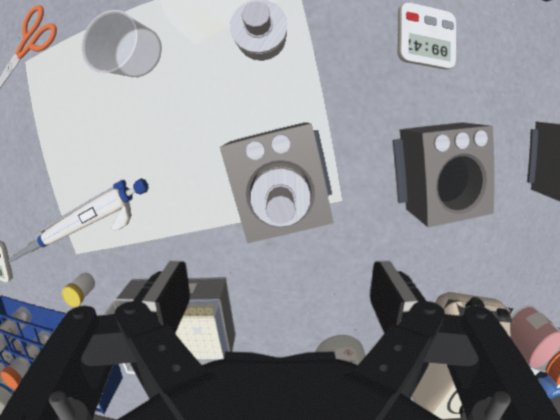

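```bash
python3 -m jog '[[[0.02,0,-0.02],[0,0,0]],[[0.035,0,-0.02],[0,0,0]],[[0.035,0,0],[0,0,0]],[[0.034,0,0],[0,0,0]],[[0.01,0,0],[0,0,0]],[[0,0,0],[0,0,0]],[[0,0,0],[0,0,0]]]'
python3 - <<'E'
from h import *
F=[]
for i in range(4):
    im=manip.get_image("wrist"); s=manip.observe(); F.append(np.r_[s["ft_force"],s["eef_pos"],s["finger_gap"]])
m=np.mean(F,0);print(m.round(4)); s["eef_pos"]=m[3:6]; s["orientation"]=[0,0,1,0]
d=manip.landmark_of("canister_b_mid","wrist")[:3]
for q in d: print(np.round(q["uv"],1),round(q["p"],2),onz("wrist",q["uv"],.042,s).round(4))
cv2.imwrite("pics/w6.png",im[:,:,::-1])
x,y=.468,-.178
over(im,[(x,y,.084,.011),(x,y,.05,.025),(.622,-.1635,.06,.03),(.609,.012,.06,.03),(.609,.012,.06,.027)],s,(200,80,460,320),2.5,"pics/o8.png")
E
```

```text
time_s: 14.35
eef_pos: [0.4907, -0.1642, 0.2295]
orientation: [-0.0, 0.0, 1.0, 0.0]
ft_force: [-0.0, -0.3, 0.1]
finger_gap: 0.995
[ 0.3807  0.0949  0.1197  0.4911 -0.1642  0.2296  1.0003]
[261.8 163.6] 0.56 [ 0.4705 -0.1829  0.042 ]
```

View pics/o8.png

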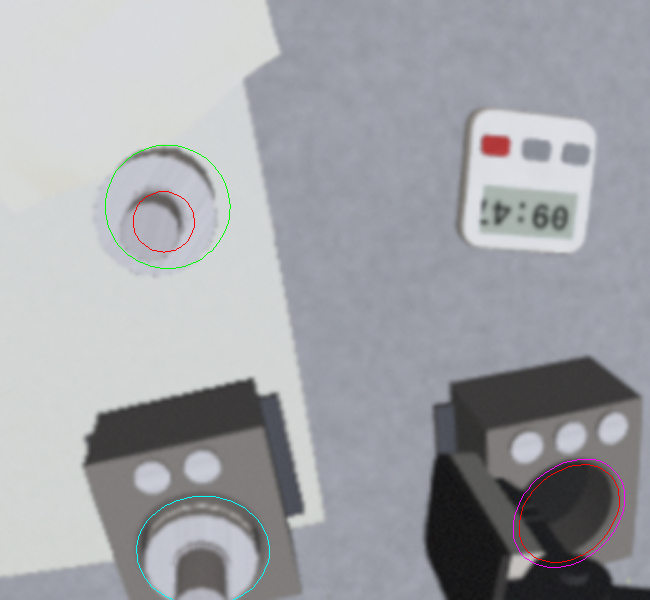

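```bash
python3 -m jog '[[[0.007,-0.007,0.035],[0,0,0]],[[0.007,-0.007,0.035],[0,0,0]],[[0.006,-0.005,0.01],[0,0,0]],[[0,0,0],[0,0,0]]]'
python3 - <<'E'
from h import *
im=manip.get_image("wrist"); s=manip.observe(); print(s["eef_pos"]); s["orientation"]=[0,0,1,0]
x,y=.4705,-.183
over(im,[(x,y,.084,.011),(x,y,.05,.025)],s,(150,50,410,290),2.5,"pics/o9.png")
E
```

```text
time_s: 15.0
eef_pos: [0.4689, -0.1831, 0.1483]
orientation: [-0.002, 0.001, 1.0, 0.001]
ft_force: [0.5, -0.5, 0.4]
finger_gap: 0.998
[ 0.47033778 -0.18337937  0.15039743]
```

View pics/o9.png

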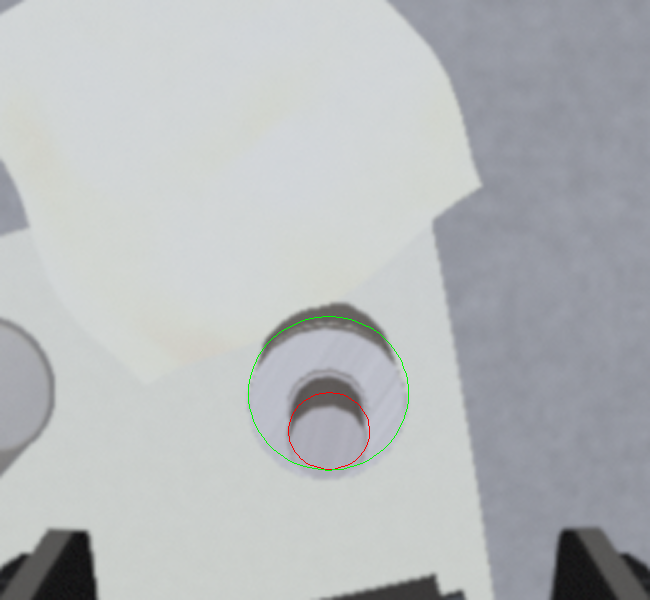

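```bash
python3 -m jog '[[[-0.002,0,0.03],[0,0,0]],[[0,0,0.03],[0,0,0]],[[0,0,0.025],[0,0,0]],[[0,0,0.009],[0,0,0]],[[0,0,0],[0,0,0]],[[0,0,0],[0,0,0]]]'
python3 -m jog '[[[0,0,0],[0,0,0]],[[0,0,0],[0,0,0]],[[0,0,0],[0,0,0]],[[0,0,0],[0,0,0]],[[0,0,0],[0,0,0]],[[0,0,0],[0,0,0]],[[0,0,0],[0,0,0]],[[0,0,0],[0,0,0]]]' 1 60
python3 -m jog '[[[0,0,-0.01],[0,0,0]],[[0,0,-0.02],[0,0,0]],[[0,0,-0.03],[0,0,0]],[[0,0,-0.02],[0,0,0]],[[0,0,0],[0,0,0]],[[0,0,0],[0,0,0]],[[0,0,0],[0,0,0]]]'
python3 - <<'E'
from h import *
F=[]
for i in range(10):
    im=manip.get_image("wrist"); s=manip.observe(); F.append(np.r_[s["ft_force"],s["wrist_torque"],s["eef_pos"],s["finger_gap"]])
m=np.mean(F,0);print(m.round(4),np.std(F,0).round(3)[:3]); s["eef_pos"]=m[6:9]; s["orientation"]=[0,0,1,0]
x,y,z=m[6:9]
over(im,[(x-.0005,y,z+.028,.011),(x-.0005,y,z-.006,.025)],s,(150,130,410,370),2.5,"pics/o10.png")
E
```

```text
time_s: 15.65
eef_pos: [0.4739, -0.1839, 0.0585]
orientation: [0.002, 0.0, 1.0, -0.001]
ft_force: [0.3, 0.8, -0.0]
finger_gap: 0.999
time_s: 16.45
eef_pos: [0.4725, -0.1832, 0.0567]
orientation: [0.0, 0.0, 1.0, 0.0]
ft_force: [-1.1, -0.2, 3.6]
finger_gap: 0.24
time_s: 17.15
eef_pos: [0.4712, -0.1827, 0.1343]
orientation: [-0.002, 0.0, 1.0, 0.001]
ft_force: [-0.2, -0.0, -0.6]
finger_gap: 0.239
[-0.3462 -0.1449 -1.4949 -0.0036  0.0311 -0.0097  0.4718 -0.183   0.1353
  0.2376] [0.493 0.395 0.342]
```

View pics/o10.png

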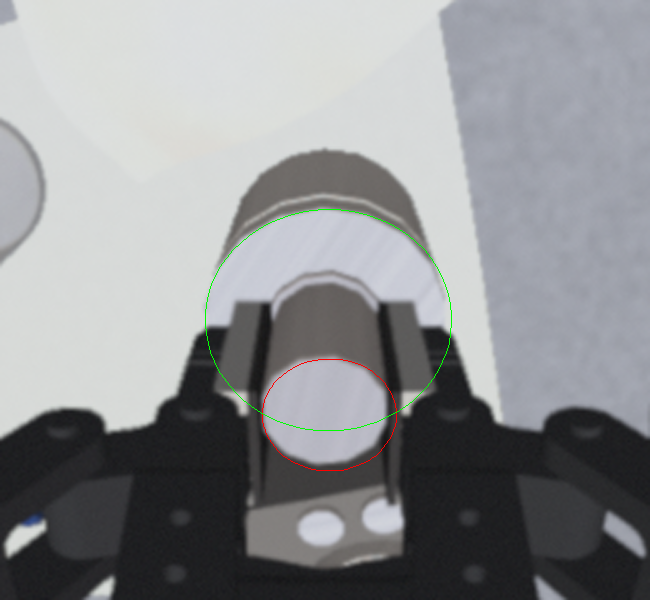

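```bash
python3 -m jog '[[[0,0.01,-0.02],[0,0,0]],[[-0.008,0.02,-0.02],[0,0,0]],[[-0.015,0.033,-0.02],[0,0,0]],[[-0.02,0.04,-0.015],[0,0,0]],[[-0.02,0.04,-0.01],[0,0,0]],[[-0.02,0.04,0],[0,0,0]],[[-0.02,0.04,0],[0,0,0]],[[-0.015,0.033,0],[0,0,0]],[[-0.01,0.02,0],[0,0,0]],[[0,0.007,0],[0,0,0]],[[0,0,0],[0,0,0]],[[0,0,0],[0,0,0]]]'
python3 - <<'E'
from h import *
F=[]
for i in range(6):
    im=manip.get_image("wrist"); s=manip.observe(); F.append(np.r_[s["ft_force"],s["eef_pos"],s["finger_gap"]])
m=np.mean(F,0);print(m.round(4)); s["eef_pos"]=m[3:6]; s["orientation"]=[0,0,1,0]
for d in manip.landmark_of("well_one_seat","wrist")[:2]: print(np.round(d["uv"],1),round(d["p"],2),onz("wrist",d["uv"],.03,s).round(4))
cv2.imwrite("pics/w7.png",im[:,:,::-1])
x,y=.583,.202
over(im,[(x,y,.06,.03),(x,y,.06,.027)],s,(280,80,480,260),3.3,"pics/o11.png")
E
```

```text
time_s: 18.85
eef_pos: [0.6001, 0.0987, 0.2214]
orientation: [-0.0, 0.001, 1.0, -0.0]
ft_force: [-0.1, 0.3, -0.8]
finger_gap: 0.239
[ 0.0429 -0.1316 -0.9215  0.6002  0.0985  0.2216  0.2377]
[376.7 171.6] 0.97 [0.5875 0.2022 0.03  ]
```

View pics/o11.png

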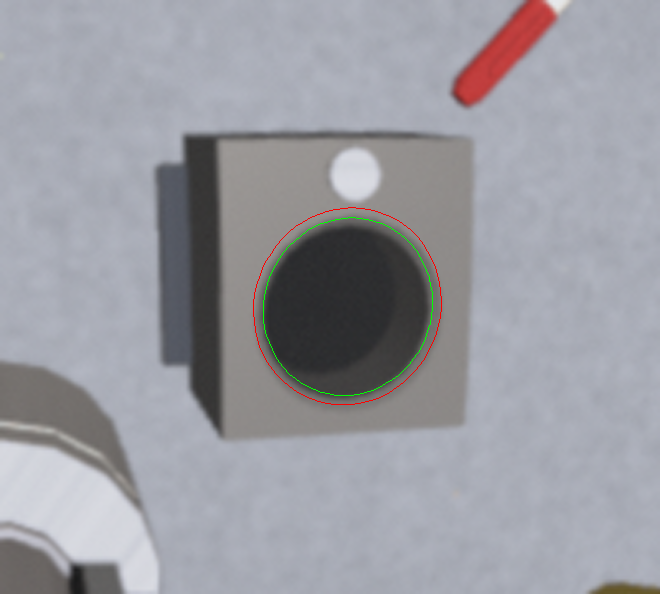

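```bash
python3 -m jog '[[[0.002,0.01,0],[0,0,0]],[[0.003,0.02,0],[0,0,0]],[[0.004,0.03,0.0],[0,0,0]],[[0.003,0.025,0.02],[0,0,0]],[[0,0.014,0.025],[0,0,0]],[[0,0.004,0.02],[0,0,0]],[[0,0,0.01],[0,0,0]],[[0,0,0],[0,0,0]],[[0,0,0],[0,0,0]],[[0,0,0],[0,0,0]]]'
python3 - <<'E'
from h import *
F=[]
for i in range(4):
    im=manip.get_image("wrist"); s=manip.observe(); F.append(np.r_[s["ft_force"],s["eef_pos"],s["finger_gap"]])
m=np.mean(F,0);print(m.round(4)); s["eef_pos"]=m[3:6]; s["orientation"]=[0,0,1,0]
x,y,z=m[3:6]
over(im,[(x,y,z+.028,.011),(x,y,z-.006,.025),(.588,.2015,.06,.03),(.588,.2015,.06,.027)],s,(160,140,400,320),3.3,"pics/o12.png")
E
```

```text
time_s: 20.2
eef_pos: [0.5895, 0.2025, 0.1483]
orientation: [0.002, 0.001, 1.0, 0.0]
ft_force: [-0.6, 0.6, -1.3]
finger_gap: 0.236
[-0.1334 -0.1593 -1.1046  0.5893  0.2025  0.1479  0.2364]
```

View pics/o12.png

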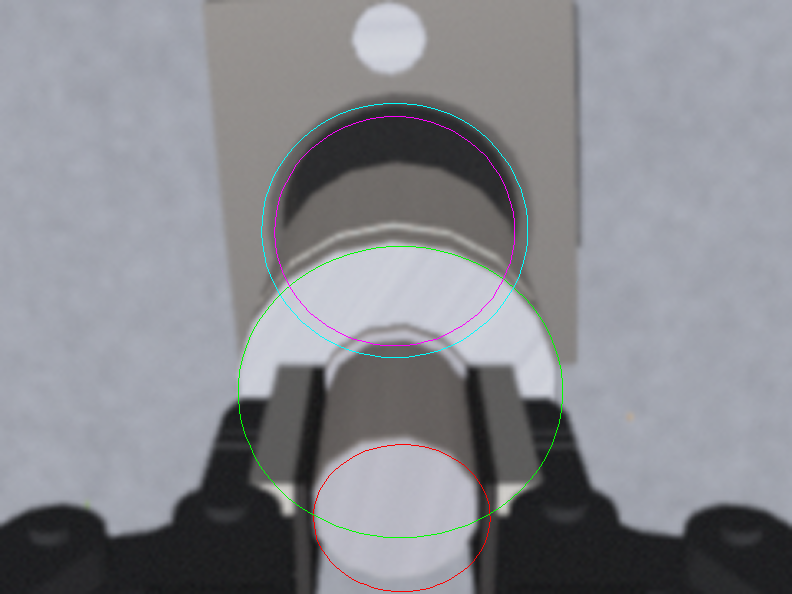

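```bash
python3 -m jog '[[[-0.0017,-0.0013,0.01],[0,0,0]],[[0,0,0.01],[0,0,0]],[[0,0,0.008],[0,0,0]],[[0,0,0.006],[0,0,0]],[[0,0,0.006],[0,0,0]],[[0,0,0.004],[0,0,0]],[[0,0,0.004],[0,0,0]],[[0,0,0],[0,0,0]],[[0,0,0],[0,0,0]]]'
python3 - <<'E'
from h import *
F=[]
for i in range(4):
    im=manip.get_image("wrist"); s=manip.observe(); F.append(np.r_[s["ft_force"],s["wrist_torque"],s["eef_pos"],s["finger_gap"]])
m=np.mean(F,0);print(m.round(4))
cv2.imwrite("pics/w8.png",cv2.resize(im[100:340,120:440,::-1],None,fx=2.4,fy=2.4))
E
```

```text
time_s: 21.3
eef_pos: [0.5943, 0.2018, 0.1157]
orientation: [0.009, 0.0, 1.0, 0.001]
ft_force: [-16.1, -5.7, 48.9]
finger_gap: 0.24
[-16.1238  -6.0686  49.2113  -1.1236   2.5871  -0.0587   0.5943   0.2018
   0.1157   0.2348]
```

View pics/w8.png

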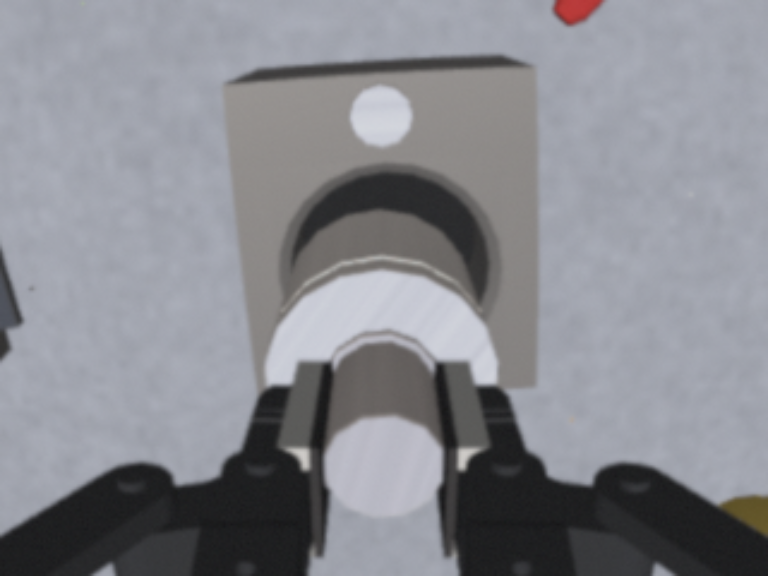

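```bash
python3 -m jog '[[[0,0,-0.01],[0,0,0]],[[0,0,-0.01],[0,0,0]],[[0,0,-0.01],[0,0,0]],[[0,0,-0.005],[0,0,0]],[[0,0,0],[0,0,0]],[[0,0,0],[0,0,0]],[[0,0,0],[0,0,0]]]'
python3 - <<'E'
from h import *
F=[]
for i in range(4):
    im=manip.get_image("wrist"); s=manip.observe(); F.append(np.r_[s["ft_force"],s["wrist_torque"],s["eef_pos"],s["finger_gap"]])
m=np.mean(F,0);print(m.round(4),s["orientation"]);s["eef_pos"]=m[6:9]; s["orientation"]=[0,0,1,0]
x,y,z=m[6:9]
cv2.imwrite("pics/w9raw.png",im[:,:,::-1])
over(im,[(x,y,z+.028,.011),(x,y,z-.006,.025),(.586,.202,.06,.03),(.586,.202,.06,.027)],s,(160,140,400,320),3.3,"pics/o13.png")
E
```

```text
time_s: 22.2
eef_pos: [0.5897, 0.2013, 0.1319]
orientation: [-0.001, 0.0, 1.0, -0.0]
ft_force: [-0.1, 0.2, -2.4]
finger_gap: 0.234
[-0.0825 -0.0452 -1.2258 -0.026  -0.0293  0.012   0.5899  0.2013  0.1325
  0.2367] [-4.20169719e-04  2.83760519e-04  9.99999869e-01 -6.74368615e-05]
```

View pics/o13.png

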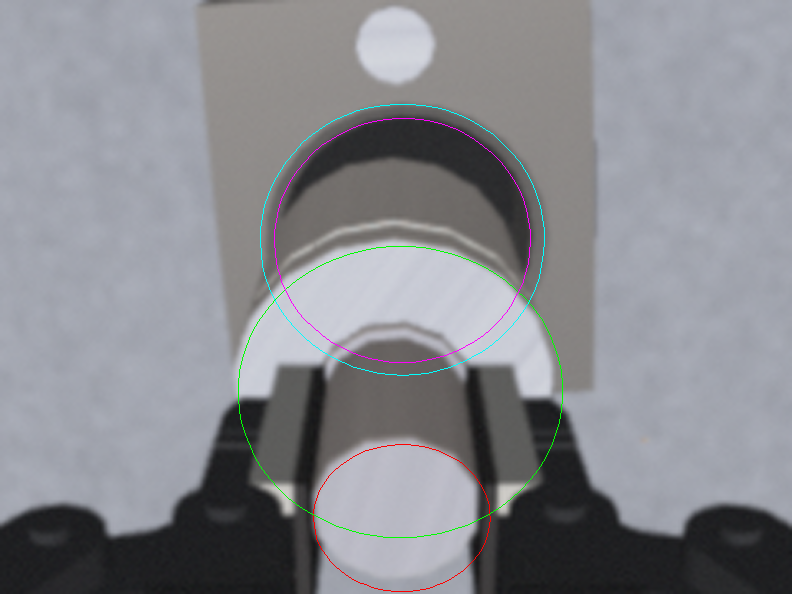

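```bash
python3 -m jog '[[[0,0,0.008],[0,0,0]],[[0,0,0.006],[0,0,0]],[[0,0,0.003],[0,0,0]],[[0,0,0],[0,0,0]],[[0,0,0],[0,0,0]]]'
python3 - <<'E'
from h import *
F=[]
for i in range(4):
    im=manip.get_image("wrist"); s=manip.observe(); F.append(np.r_[s["ft_force"],s["wrist_torque"],s["eef_pos"],s["finger_gap"]])
m=np.mean(F,0);print(m.round(4),s["orientation"]);s["eef_pos"]=m[6:9]; s["orientation"]=[0,0,1,0]
x,y,z=m[6:9]
over(im,[(x,y,z+.028,.011),(x,y,z-.006,.025),(x,y,z-.056,.025),(.586,.202,.06,.03),(.586,.202,.06,.027)],s,(160,100,400,280),3.3,"pics/o14.png")
E
```

```text
time_s: 22.9
eef_pos: [0.59, 0.2014, 0.1163]
orientation: [-0.0, 0.0, 1.0, 0.0]
ft_force: [-1.1, -0.6, 0.3]
finger_gap: 0.24
[-0.9621  0.1991  0.0377 -0.03    0.1779 -0.0223  0.5901  0.2014  0.1163
  0.2363] [-1.02117431e-04  2.80993821e-04  9.99999953e-01  6.64399800e-05]
```

View pics/o14.png

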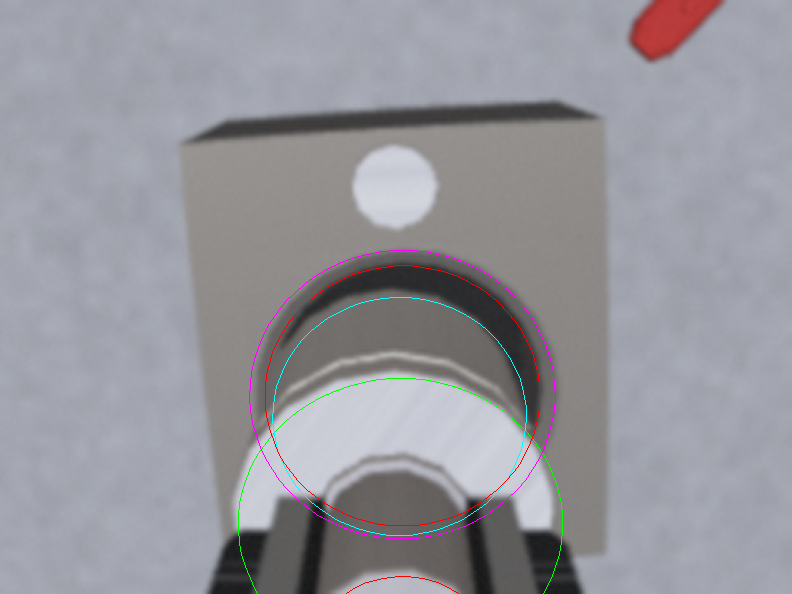

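```bash
python3 -m jog '[[[0,0,-0.003],[0,0,0]],[[0.003,0.0015,0],[0,0,0]],[[0,0,0],[0,0,0]],[[0,0,0.004],[0,0,0]],[[0,0,0.003],[0,0,0]],[[0,0,0],[0,0,0]],[[0,0,0],[0,0,0]]]'
python3 - <<'E'
from h import *
F=[]
for i in range(4):
    im=manip.get_image("wrist"); s=manip.observe(); F.append(np.r_[s["ft_force"],s["wrist_torque"],s["eef_pos"],s["finger_gap"]])
m=np.mean(F,0);print(m.round(4),s["orientation"]);s["eef_pos"]=m[6:9]; s["orientation"]=[0,0,1,0]
x,y,z=m[6:9]
over(im,[(x,y,z-.006,.025),(x-.001,y-.001,z-.056,.025),(.586,.202,.06,.03),(.586,.202,.06,.027)],s,(160,100,400,280),3.3,"pics/o15.png")
E
```

```text
time_s: 23.8
eef_pos: [0.587, 0.2029, 0.1119]
orientation: [-0.0, 0.0, 1.0, -0.0]
ft_force: [0.4, 0.5, -1.6]
finger_gap: 0.236
[-0.0819  0.0743 -1.2655  0.007  -0.0039 -0.0159  0.5872  0.2029  0.1123
  0.2383] [1.24838905e-04 3.14297964e-04 9.99999942e-01 2.58194997e-05]
```

View pics/o15.png

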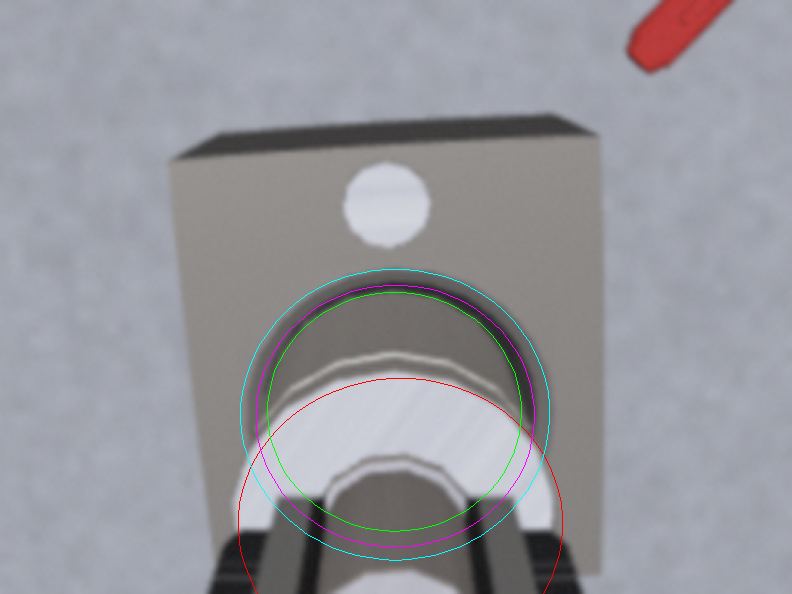

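```bash
python3 -m jog '[[[0,0,0.004],[0,0,0]],[[0,0,0.004],[0,0,0]],[[0,0,0.003],[0,0,0]],[[0,0,0],[0,0,0]],[[0,0,0],[0,0,0]]]'
python3 - <<'E'
from h import *
F=[]
for i in range(4):
    im=manip.get_image("wrist"); s=manip.observe(); F.append(np.r_[s["ft_force"],s["wrist_torque"],s["eef_pos"],s["finger_gap"]])
m=np.mean(F,0);print(m.round(4))
E
```

```text
time_s: 24.5
eef_pos: [0.5871, 0.2029, 0.1011]
orientation: [-0.0, 0.0, 1.0, -0.0]
ft_force: [-0.8, 0.8, -1.2]
finger_gap: 0.236
[-0.3524  0.3191 -1.4741  0.0063 -0.0127 -0.0123  0.5873  0.2029  0.1014
  0.237 ]
```

```bash
python3 -m jog '[[[0,0,0.004],[0,0,0]],[[0,0,0.003],[0,0,0]],[[0,0,0.003],[0,0,0]],[[0,0,0],[0,0,0]],[[0,0,0],[0,0,0]]]'
python3 - <<'E'
from h import *
F=[]
for i in range(8):
    im=manip.get_image("wrist"); s=manip.observe(); F.append(np.r_[s["ft_force"],s["wrist_torque"],s["eef_pos"],s["finger_gap"]])
m=np.mean(F,0);print(m.round(4))
cv2.imwrite("pics/w10.png",im[:,:,::-1])
E
```

```text
time_s: 25.2
eef_pos: [0.5871, 0.2029, 0.0911]
orientation: [-0.0, 0.0, 1.0, -0.0]
ft_force: [0.4, 0.3, -1.8]
finger_gap: 0.24
[ 0.0573  0.1458 -1.2939  0.008  -0.0029 -0.0218  0.5873  0.2029  0.0915
  0.2369]
```

View pics/w10.png

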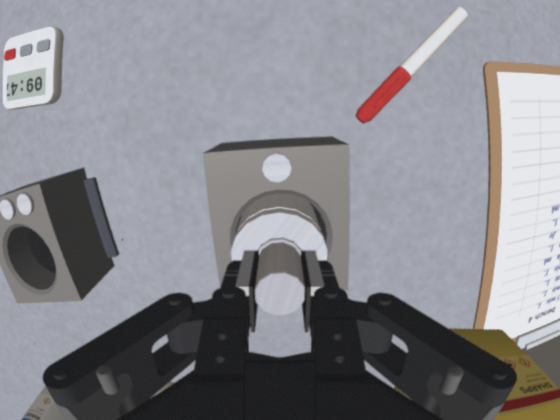

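```bash
python3 -m jog '[[[0,0,0.002],[0,0,0]],[[0,0,0.002],[0,0,0]],[[0,0,0],[0,0,0]],[[0,0,0],[0,0,0]]]'
python3 - <<'E'
from h import *
F=[]
for i in range(12):
    im=manip.get_image("wrist"); s=manip.observe(); F.append(np.r_[s["ft_force"],s["eef_pos"],s["finger_gap"]])
m=np.mean(F,0);print(m.round(4))
E
python3 -m jog '[[[0,0,0.001],[0,0,0]],[[0,0,0.001],[0,0,0]],[[0,0,0],[0,0,0]],[[0,0,0],[0,0,0]]]'
python3 - <<'E'
from h import *
F=[]
for i in range(12):
    im=manip.get_image("wrist"); s=manip.observe(); F.append(np.r_[s["ft_force"],s["eef_pos"],s["finger_gap"]])
m=np.mean(F,0);print(m.round(4))
E
```

```text
time_s: 26.0
eef_pos: [0.5871, 0.2029, 0.0871]
orientation: [-0.0, 0.0, 1.0, -0.0]
ft_force: [0.4, 0.1, -1.2]
finger_gap: 0.24
[-0.0881 -0.0152 -1.3285  0.5872  0.2029  0.0874  0.238 ]
time_s: 27.0
eef_pos: [0.5872, 0.2029, 0.0854]
orientation: [0.0, 0.0, 1.0, 0.0]
ft_force: [-0.3, 0.5, -0.2]
finger_gap: 0.241
[ 0.1617  0.3316 -0.8683  0.5872  0.2029  0.0854  0.2364]
```

```bash
python3 -m jog '[[[0,0,0.001],[0,0,0]],[[0,0,0],[0,0,0]],[[0,0,0],[0,0,0]],[[0,0,0],[0,0,0]]]'
python3 -m jog '[[[0,0,0],[0,0,0]],[[0,0,0],[0,0,0]],[[0,0,0],[0,0,0]],[[0,0,0],[0,0,0]],[[0,0,0],[0,0,0]],[[0,0,-0.01],[0,0,0]],[[0,0,-0.03],[0,0,0]],[[0,0,-0.04],[0,0,0]],[[0,0,-0.03],[0,0,0]],[[0,0,0],[0,0,0]],[[0,0,0],[0,0,0]]]' -1
python3 - <<'E'
from h import *
F=[]
for i in range(3):
    im=manip.get_image("wrist"); s=manip.observe(); F.append(np.r_[s["ft_force"],s["eef_pos"],s["finger_gap"]])
m=np.mean(F,0);print(m.round(4)); s["eef_pos"]=m[3:6]; s["orientation"]=[0,0,1,0]
over(im,[(.586,.202,.06,.03),(.586,.202,.077,.025),(.586,.202,.111,.011)],s,(180,80,380,320),2.5,"pics/o16.png")
for c in("scene","top"):
    cv2.imwrite(f"pics/{c}1.png",manip.get_image(c)[:,:,::-1])
E
```

```text
time_s: 28.0
eef_pos: [0.5872, 0.2029, 0.0844]
orientation: [0.0, 0.0, 1.0, 0.0]
ft_force: [0.3, 0.2, -0.5]
finger_gap: 0.239
time_s: 29.1
eef_pos: [0.5878, 0.203, 0.1962]
orientation: [0.002, 0.0, 1.0, 0.0]
ft_force: [-1.1, 0.1, -1.3]
finger_gap: 0.997
[0.7984 0.1711 0.079  0.5866 0.2027 0.1931 0.9998]
```

View pics/o16.png

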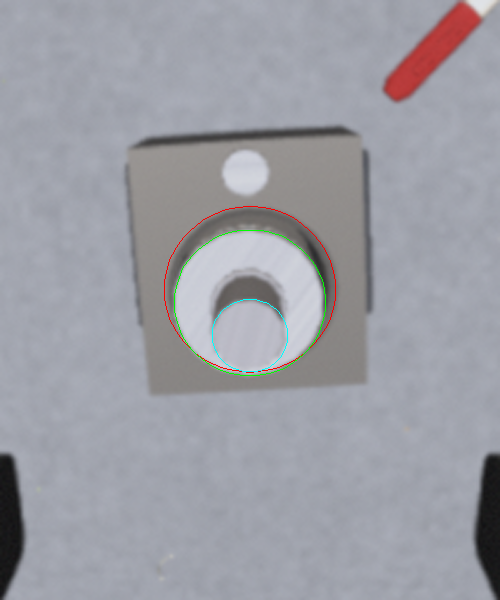

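View pics/scene1.png

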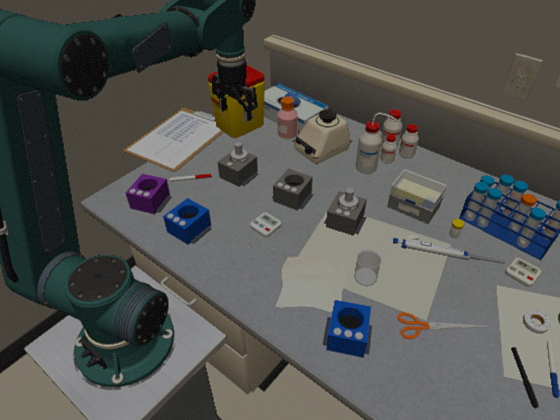

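Run:
```python
import cv2,numpy as np
s=cv2.imread("pics/scene1.png")
a=cv2.resize(s[135:190,205:270],None,fx=6,fy=6,interpolation=2);b=cv2.resize(s[180:235,315:380],None,fx=6,fy=6,interpolation=2)
cv2.imwrite("pics/z.png",np.hstack([a,b]))
```

```text
(no output)
```

View pics/z.png

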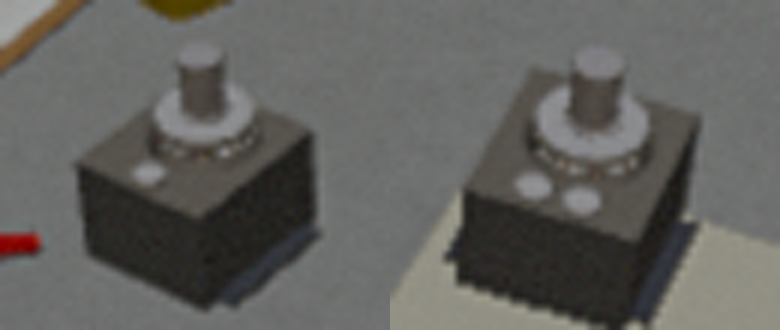

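Both canisters stand upright, and the two-stud one sits visibly lower. The robot is clear of everything, so I am handing the job in.

Run:
```python
from station import manip
print(manip.close_job())
```

```text
the job is handed in; nothing more can be done
None
```

I handed the job in at about 29 s, with both canisters standing in wells. `close_job()` gave no verdict.

- **Left canister (y about 0.17):** it weighed about 3.5 N in the gripper, so I judged it filled and set it in the two-stud well. At release the wrist force was about 0 N, so the floor was carrying its weight, at about 6–7 mm down, judged from the tool height.
- **Right canister (y about -0.18):** it weighed about 1.3 N, so I judged it hollow and set it in the one-stud well. I let go at about 2–2.5 mm down, with the floor carrying most of its weight.

**Last checks:**
- The final scene and wrist pictures showed both canisters upright inside their bores, and the gripper open and well clear.
- I saw no movement of the beaker, marker or timer in the final scene picture, by eye only.
- I could not read the floor joints directly, so the final depths rest on force and tool height.

**What went wrong on the way:**
- My first descent into the one-stud well was a few millimetres off. The canister caught on the rim and the wrist force reached about 49 N, below the 120 N limit; the load was on the rim, not the floor. I backed off, re-measured and corrected by 3 mm and 1.5 mm, and it then went in freely.
- In the two-stud well the canister rubbed the wall at about 5 N until I moved it about 5 mm.
- The camera estimates of the well positions disagreed by a few millimetres between views.

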